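# Put the examination things away in the drawer

### The job

Put the reflex hammer, the tuning fork and the small amber jar away in the open wooden drawer, setting each down rather than dropping it: the two instruments lying flat, the jar standing on the drawer's bottom and kept upright all the way. When all three are in, push the drawer gently until it is fully shut. Leave the tall bottle and the jar of cotton balls where they are.

Things in the scene. Friction and masses are not known exactly. Their poses are not given: they have to be found in the camera images.
- hammer: Bare steel reflex hammer, 181 mm long, lying. Origin: under the shaft on the surface it lies on, near the balance point; x along the shaft to the head, z up. Shaft: 10 mm round rod, axis 11 mm above the origin, bare from x = -35 to +54 mm. Thicker grip (22 mm round) from x = -105 to -35 mm. Head: cross-bar along y at x = +65 mm, 62 mm long, 22 mm thick, black rubber ends. 130 g.
- fork: Aluminium tuning fork, 150 mm long, 10 mm thick, lying flat. Origin: under its middle, on the surface it lies on; x runs along it to the open ends of the prongs, z up. Two prongs, 26 mm wide over both, run from x = -24 mm (where they join) to +75 mm; the round stem, 10 mm thick, runs from x = -75 to -24 mm. 90 g.
- jar: Small round closed jar of amber glass with a paper label and a white cap, 54 mm in diameter, 62 mm tall, standing. Straight sides up to 32 mm, then it narrows; the cap is 48 mm wide. Origin: centre of its underside; z up. 130 g.
- drawer (a joint): How far the drawer of the low, fixed wooden unit is open (m): 0 is fully shut, at most 0.235; it starts open, and slides in along the x of drawer_front. The unit is 340 mm wide, 330 mm deep and 112 mm high, with a carton lying far back on its top; its 12 mm top board begins 15 mm behind the face of the shut drawer and leaves 78 mm of free height over the drawer's bottom.
- drawer_front (a point): Middle of the front edge of the drawer's inner bottom (upper face), moves with the drawer; 22 mm above the counter. x into the unit, z up. Inner space: x 0 to 285, y -149 to +149 mm. Side walls 6 mm thick, 68 mm high above this point; front panel (21 mm thick with its wall, at x below 0) 78 mm high. Open by q, the bottom is uncovered from x = 0 to x = q - 6 mm.
- drawer_handle (a point): Middle of the drawer's steel bar handle: a bar 11 mm thick and 120 mm long along the drawer's y, 35 mm in front of the drawer's front, 74 mm above the counter, moving with the drawer. x points into the unit.
- bottle: Bystander: tall amber bottle with a black cap, 84 mm in diameter, 210 mm tall. Origin: centre of its underside.
- cotton_jar: Bystander: clear glass jar of cotton balls with a steel lid, 92 mm in diameter, 140 mm tall. Origin: centre of its underside.
There are look-alikes about, which are no part of the job. Of the things that look like the hammer, the smallest one is meant.

How it is judged (in metres and radians):
On the way:
1. hammer and fork lie flat in the drawer and the jar stands on its bottom, the drawer still open (x of hammer in the frame of drawer_front between 0.002 and 0.283 m and y of hammer in the frame of drawer_front between -0.147 and 0.147 m and z of hammer in the frame of drawer_front between -0.006 and 0.03 m and angle between hammer's own x axis and vertical between 1.32 and 1.82 rad and x of fork in the frame of drawer_front between 0.002 and 0.283 m and y of fork in the frame of drawer_front between -0.147 and 0.147 m and z of fork in the frame of drawer_front between -0.006 and 0.03 m and angle between fork's own x axis and vertical between 1.32 and 1.82 rad and x of jar in the frame of drawer_front between 0.002 and 0.283 m and y of jar in the frame of drawer_front between -0.147 and 0.147 m and z of jar in the frame of drawer_front between -0.006 and 0.012 m and angle between jar's own z axis and vertical below 0.15 rad and value of joint drawer above 0.03 m), for 0.1 s.
At the end, for the whole second after the job is handed in: The drawer is shut to within 6 mm; the hammer and the fork are inside it, level within 0.25 rad and less than 30 mm above its bottom; the jar stands inside it on its bottom, upright within 0.15 rad; all three at rest (x of hammer in the frame of drawer_front between 0.002 and 0.283 m and y of hammer in the frame of drawer_front between -0.147 and 0.147 m and z of hammer in the frame of drawer_front between -0.006 and 0.03 m and angle between hammer's own x axis and vertical between 1.32 and 1.82 rad and x of fork in the frame of drawer_front between 0.002 and 0.283 m and y of fork in the frame of drawer_front between -0.147 and 0.147 m and z of fork in the frame of drawer_front between -0.006 and 0.03 m and angle between fork's own x axis and vertical between 1.32 and 1.82 rad and x of jar in the frame of drawer_front between 0.002 and 0.283 m and y of jar in the frame of drawer_front between -0.147 and 0.147 m and z of jar in the frame of drawer_front between -0.006 and 0.012 m and angle between jar's own z axis and vertical below 0.15 rad and value of joint drawer below 0.006 m and linear speed of each of hammer, fork, jar below 0.03 m/s); the robot touches nothing.
It fails at once if the jar is tipped by more than 0.5 rad (angle between jar's own z axis and vertical above 0.5 rad).
It fails at once if the jar is dropped (falls free faster than 0.7 m/s, some 25 mm) (contact force between jar and anything else below 0.02 N and linear speed of jar above 0.7 m/s).
It fails at once if an instrument is dropped (falls free faster than 0.9 m/s, some 40 mm) ((contact force between hammer and anything else below 0.02 N and linear speed of hammer above 0.9 m/s) or (contact force between fork and anything else below 0.02 N and linear speed of fork above 0.9 m/s)).
It fails at once if the drawer is slammed (closes faster than 0.5 m/s) (velocity of joint drawer below -0.5 m/s).
It fails at once if the bottle or the cotton jar is moved by more than 30 mm (distance of any of bottle, cotton_jar from where it was at the start of the episode above 0.03 m).
It also fails if it takes over 72 s, if anything falls off the work surface, if the arm or the gripper's body presses on something with over 40 N, if the wrist force passes 120 N, or if a joint passes its speed limit or range.

### The arm

A 7-joint arm with a two-finger parallel gripper is mounted at the origin on the work surface. World frame = base frame: x ahead of the robot, y to its left, z up, the work surface at z = 0. Lengths are in mm, angles in rad, forces in N, time in s.
With the tool pointing down it reaches from about 425 to 875 mm from the base axis. Payload 4.7 kg.
Tool frame: the origin (TCP) lies midway between the tips of the shut fingers; the grasp point (between the pads) lies 19 mm behind it (grasp_offset is the distance from the TCP to the grasp point, in mm); z points along the fingers, y is the line along which they close (so a half turn about z gives the same grasp; the last joint's range is limited). The gripper opens to 85 mm and grips with 20 to 120 N. Pads are 22 mm wide; open, the fingers measure 114 mm over their backs; the gripper's body (76 mm by 85 mm) begins 54 mm behind the grasp point. The pads swing forward as they close: fully open they stand 13 mm farther back than shut.
Start: joints at [-1.123, 0.321, -0.07, 1.45, 0.023, 1.371, -0.057], TCP at [273.237, 589.802, 231.349] pointing down, gripper open.
Joint ranges: [-2.86, 2.86], [-0.3, 2.09], [-1.38, 1.24], [0.06, 2.45], [-1.56, 4.7], [0.09, 2.05], [-2.69, 2.69]. Speed limits (rad/s): [2.57, 2.57, 3.14, 3.14, 3.14, 3.14, 3.14].

### API

Orientations are given as [roll, pitch, yaw] about the fixed x, y, z axes, in that order (R = Rz(yaw) Ry(pitch) Rx(roll)).
In Python, from cell import movep, move_l, move_j, release, clamp, hold, ik, read_camera, get_calibration, Unreachable, job_done, current_time, current_joint_positions, current_joint_vel, current_joint_torque, current_tcp_pos, current_eef_rot, current_wrist_force, current_wrist_torque, current_finger_gap, current_grip_force, grasp_offset gives the robot as it stands. Calls block until the motion is done:
- movep(position, orientation): joint-space move of the TCP to a pose.
- move_l(position, orientation=None, rate=150, f_stop=None): straight line of the TCP; orientation=None keeps the orientation; rate is the mean speed in mm/s. With f_stop (N) it stops when the force on the tool has changed by that much, and returns True; else False.
- move_j(angles): joint-space move.
- release() and clamp(force=None): open the fingers fully, or close them until they stop; force is the grip in N (None keeps the last).
- hold(seconds).
- ik(position, orientation): joint angles nearest the present ones, or None.
- read_camera(name): name is "scene" or "side" or "wrist"; returns the picture (384x512x3 uint8, red, green, blue); there is no depth.
- get_calibration(name): a dict with "K" (3x3 intrinsics, pixels), "R" (3x3) and "t" (3): a world point X has camera coordinates R X + t; the wrist camera has in their place "T_tool_cam" (4x4, takes a point from camera to tool coordinates, whose origin is the TCP and whose axes are the flange's). Camera axes: x right, y down, z forward; pixel columns grow to the right and rows downward; lengths in mm; the calibration is good to about 2 mm. A picture is of the moment at which its call begins: read the wrist's pose just before it. get_calibration takes no time and is no camera call.
A pose or a line that the arm cannot do raises Unreachable and nothing moves.
- job_done(): hands the job in; it is judged then, once.
Readings, each from a call of its own:
- current_time(): time.
- current_joint_positions(): joint angles.
- current_joint_vel(): joint speeds.
- current_joint_torque(): joint torques, N m.
- current_tcp_pos(): TCP position.
- current_eef_rot(): TCP orientation.
- current_wrist_force(): force on the tool from outside, world axes, zero at the start.
- current_wrist_torque(): the same for the moment, N m.
- current_finger_gap(): finger opening in mm.
- current_grip_force(): force on a finger pad.
Only numpy, scipy, OpenCV 4.12 (cv2) and the standard library are available. Lean on these libraries where they do the work, as an engineer would, in place of code of your own. Each camera call takes 0.05 s, during which the arm holds its last target. There are 200 camera calls.

## Working session

There is one attempt and no reset: what is moved stays moved. The work goes in short steps, each a Python script; the robot and the scene stay as the last script left them, time stands still between calls to the robot, and variables do not carry over. Pictures are saved under pics/ and viewed, at most 10 in all, crops included, and the job is handed in when it is done.

```bash
mkdir -p pics; ls; python3 - <<'E'
from cell import *
import cv2, numpy as np
for n in ("scene","side"):
    im=read_camera(n); cv2.imwrite(f"pics/{n}0.png",cv2.resize(im[:,:,::-1],(800,600),interpolation=cv2.INTER_CUBIC)); np.save(f"pics/{n}0.npy",im)
    c=get_calibration(n); print(n,c["K"],-c["R"].T@c["t"],c["R"][2])
print(get_calibration("wrist"),current_eef_rot(),current_time(),grasp_offset)
E
```

```text
pics
scene [[436.42445208   0.         261.95638689]
 [  0.         436.42445208 189.60935017]
 [  0.           0.           1.        ]] [ 863.91856925  763.85579052 1147.55840276] [-0.31086114 -0.49460193 -0.81162447]
side [[402.97411962   0.         260.75443031]
 [  0.         402.97411962 190.61249933]
 [  0.           0.           1.        ]] [ 206.09176752 -747.60569326  711.00438797] [ 0.24167683  0.78441576 -0.57121295]
{'K': array([[266.82670338,   0.        , 256.47977429],
       [  0.        , 266.82670338, 195.9384394 ],
       [  0.        ,   0.        ,   1.        ]]), 'T_tool_cam': array([[-4.81220043e-04, -9.45911817e-01, -3.24423492e-01,
         8.29716417e+01],
       [ 9.99999205e-01, -7.70987666e-05, -1.25851252e-03,
        -1.84978817e+00],
       [ 1.16542921e-03, -3.24423840e-01,  9.45911103e-01,
        -1.42548825e+02],
       [ 0.00000000e+00,  0.00000000e+00,  0.00000000e+00,
         1.00000000e+00]])} [-3.13984664e+00  7.93595385e-05  2.70784546e+00] 0.1 18.700000000000003
```

View pics/scene0.png

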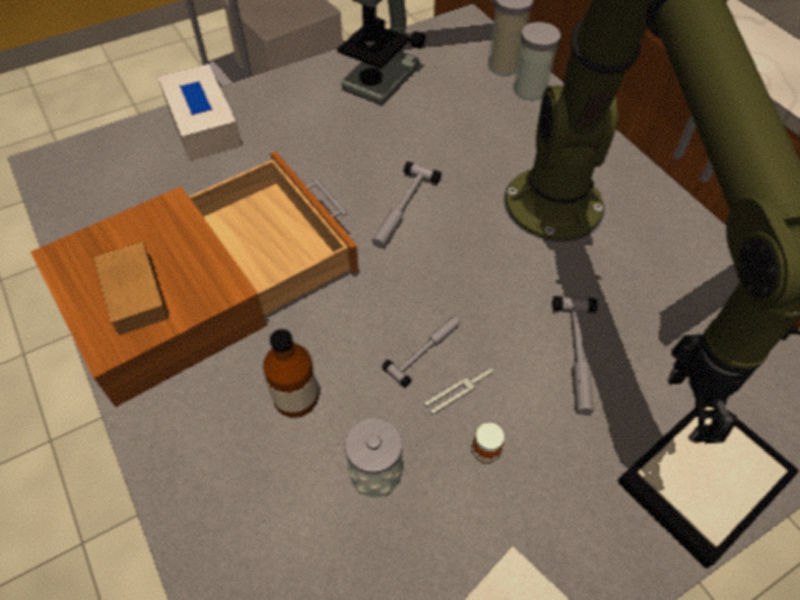

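View pics/side0.png

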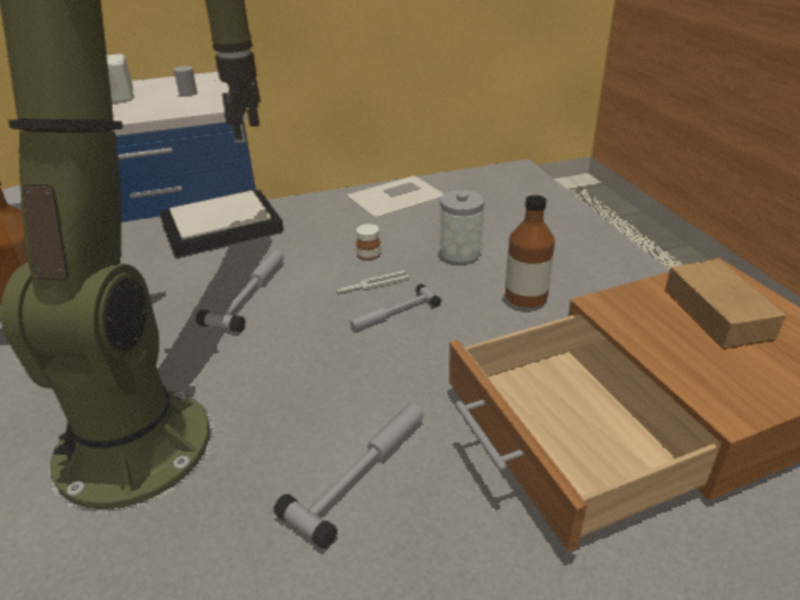

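The side and scene views agree. The smallest hammer is the middle one: scene head at (397,373) and grip end at (457,321). The fork runs from (492,371) to (429,407), and the jar cap is at (490,434). The drawer handle is around (311–343, 182–214).

```bash
cat > h.py <<'E'
from cell import *
import cv2, numpy as np
from scipy.spatial.transform import Rotation as Ro
def ray(n,px,z,pose=None):
    c=get_calibration(n); d=np.linalg.inv(c["K"])@[px[0],px[1],1]
    if n=="wrist":
        p,r=pose; T=np.eye(4);T[:3,:3]=Ro.from_euler("xyz",r).as_matrix();T[:3,3]=p
        T=T@c["T_tool_cam"]; o=T[:3,3]; d=T[:3,:3]@d
    else: o=-c["R"].T@c["t"]; d=c["R"].T@d
    return o+d*(z-o[2])/d[2]
def proj(n,X):
    c=get_calibration(n);q=c["K"]@(c["R"]@np.array(X)+c["t"]);return q[:2]/q[2]
E
python3 - <<'E'
from h import *
P={"scene":dict(hhead=(397,373,11),hgrip=(458,320,11),fstem=(492,371,5),fopen=(429,407,5),jar=(490,434,62),
 hdlA=(311,182,74),hdlB=(343,214,74),frontA=(275,155,100),frontB=(355,250,100),tbA=(182,190,112),tbB=(266,323,0),bottle=(282,338,210),cot=(374,440,135),H2a=(422,173,11),H2b=(380,242,11),H3a=(574,304,11),H3b=(584,408,11)),
"side":dict(hhead=(429,295,11),hgrip=(353,325,11),fstem=(338,290,5),fopen=(408,275,5),jar=(368,231,62),
 hdlA=(460,403,74),hdlB=(517,459,74),frontA=(453,343,100),frontB=(583,503,100),tbA=(572,301,112),tbB=(727,438,112),bottle=(536,202,210),cot=(461,200,135))}
for n in P:
  print(n)
  for k,(u,v,z) in P[n].items(): print(k,ray(n,(u*.64,v*.64),z).round(0)[:2])
E
```

```text
scene
hhead [541. 214.]
hgrip [374. 171.]
fstem [380. 299.]
fopen [524. 303.]
jar [477. 422.]
hdlA [ 481. -265.]
hdlB [ 464. -145.]
frontA [ 523. -355.]
frontB [498. -26.]
tbA [ 738. -341.]
tbB [707. -23.]
bottle [725. 161.]
cot [669. 360.]
H2a [ 219. -222.]
H2b [409. -86.]
H3a [147. 257.]
H3b [280. 451.]
side
hhead [545. 208.]
hgrip [381. 165.]
fstem [382. 296.]
fopen [532. 300.]
jar [479. 410.]
hdlA [ 465. -148.]
hdlB [ 496. -267.]
frontA [493. -48.]
frontB [ 526. -370.]
tbA [710. -26.]
tbB [ 738. -351.]
bottle [723. 144.]
cot [662. 340.]
```

```bash
python3 - <<'E'
from h import *
pi=np.pi
for nm,p,a in [("hpick",(458,190,20),.255),("hpick2",(458,190,20),.255-pi),("hpl",(600,-270,40),1.659),("fpick",(440,300,20),.03),("fpick2",(440,300,20),.03+pi),("fpl",(635,-100,40),.09),("fpl2",(635,-100,40),.09+pi),("jar",(478,416,30),2.3),("jarpl",(650,-270,40),.088),("jarpl2",(650,-270,40),.088+pi)]:
    q=ik(p,[pi,0,a]); print(nm,None if q is None else np.round(q,2))
def look(tag,p,a):
    movep(p,[pi,0,a]); pose=(current_tcp_pos(),current_eef_rot()); im=read_camera("wrist")
    np.savez(f"pics/{tag}.npz",im=im,p=pose[0],r=pose[1]); cv2.imwrite(f"pics/{tag}.png",cv2.resize(im[:,:,::-1],(800,600),interpolation=cv2.INTER_CUBIC))
look("wd",(600,-170,300),1.4)
look("wo",(460,290,230),2.0)
print(current_time())
E
```

```text
hpick [-0.82  0.22  0.4   2.06 -0.11  0.88 -1.67]
hpick2 [-0.6   0.21  0.16  2.05 -0.04  0.88  1.42]
hpl [-0.27  0.65  0.89  1.65 -0.55  1.11  0.86]
fpick [-0.98  0.29  0.38  1.97 -0.14  0.9  -2.08]
fpick2 [-0.69  0.28  0.05  1.96 -0.02  0.9   0.97]
fpl [-0.4   0.53  0.66  1.69 -0.37  1.05 -1.1 ]
fpl2 [-0.33  0.51  0.57  1.69 -0.31  1.04  2.  ]
jar [-0.84  0.45  0.1   1.7  -0.05  0.99  0.01]
jarpl [-0.27  0.76  0.92  1.52 -0.63  1.18 -0.71]
jarpl2 [-0.11  0.65  0.66  1.52 -0.43  1.12  2.3 ]
4.8833
```

View pics/wo.png

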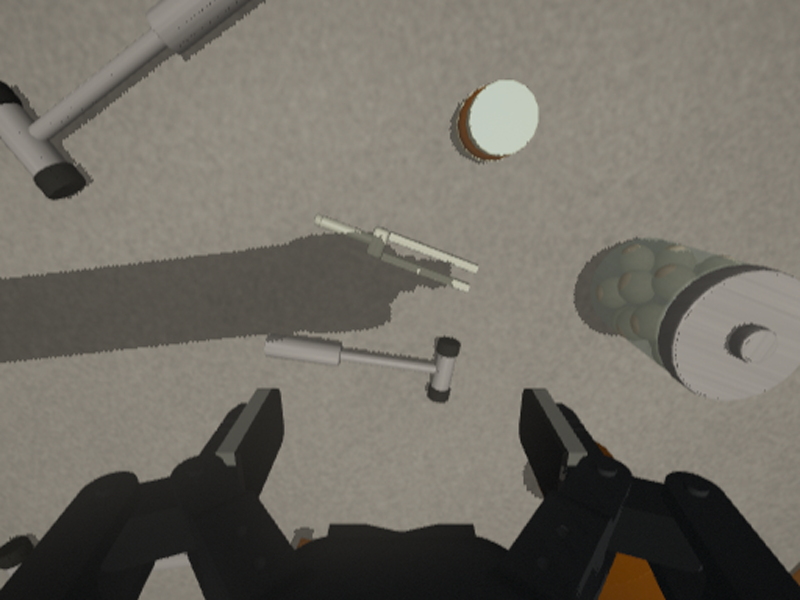

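View pics/wd.png

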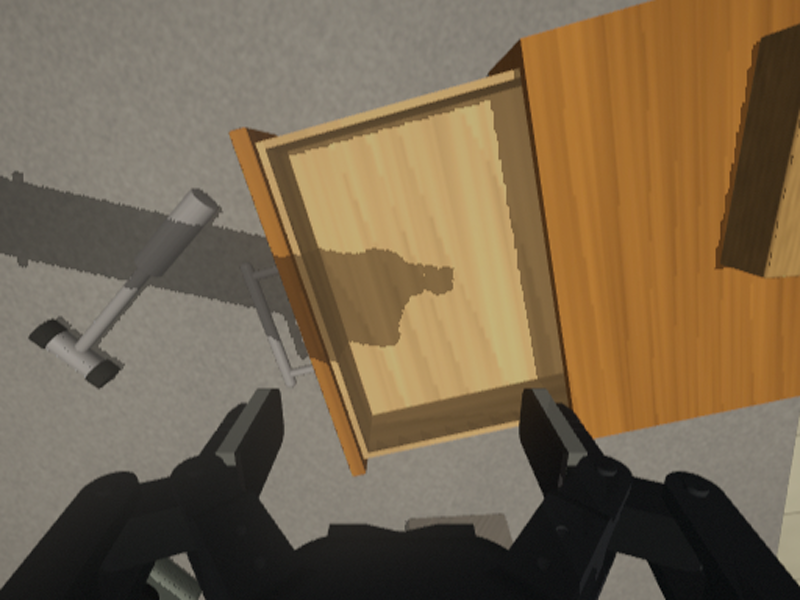

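The wrist view shows the hammer head centre at (443,370) and grip end at (266,346). The fork stem end is at (317,219) with the prong ends around (473,277), and the jar cap is at (504,117). In the drawer view, the inner floor corners are (290,155) and (372,414), the board edge runs (521,40)–(575,437), and the handle is at (247,267)–(291,383).

```bash
python3 - <<'E'
from h import *
P={"wo":dict(head=(443,370,14),he1=(447,338,11),he2=(438,402,11),junc=(340,353,11),grip=(266,346,11),shaft=(390,359,11),fstem=(317,219,5),fopen=(473.5,277.5,5),fjoin=(380,241,5),jar=(504,117,62)),
"wd":dict(fA=(290,155,22),fB=(372,414,22),tA=(521,40,112),tB=(575,437,112),oA=(232,131,100),oB=(355,474,100),iA=(258,145,90),iB=(368,457,90),hA=(247,267,74),hB=(291,383,74),flB=(537,377,22))}
for n in P:
  d=np.load(f"pics/{n}.npz"); print(n)
  for k,(u,v,z) in P[n].items(): print(k,ray("wrist",(u*.64,v*.64),z,(d["p"],d["r"])).round(1)[:2])
E
```

```text
wo
head [541.  208.2]
he1 [530.5 238.7]
he2 [553.3 172.9]
junc [444.4 182.5]
grip [377.8 160.3]
shaft [490.5 196.5]
fstem [379.  290.6]
fopen [527.5 300.2]
fjoin [436.6 295.6]
jar [478.1 418.8]
wd
fA [510.6 -62.9]
fB [ 533.  -355.7]
tA [707.8 -22.8]
tB [ 733.2 -355. ]
oA [490.5 -43.5]
oB [ 517.6 -372. ]
iA [504.2 -55.5]
iB [ 532.2 -361.7]
hA [ 460.8 -152. ]
hB [ 470.1 -273.8]
flB [ 726.3 -339.4]
```

```bash
cat >> h.py <<'E'
pi=np.pi; DF=np.array([524.,-206.]); PSI=.078
def D(x,y): return DF+[x*np.cos(PSI)-y*np.sin(PSI), x*np.sin(PSI)+y*np.cos(PSI)]
def pick(xy,a,z,F=60,up=170):
    o=[pi,0,a]; movep([*xy,z+70],o); s=move_l([*xy,z],o,rate=120,f_stop=15); z0=current_tcp_pos()[2]
    clamp(F); print("pick stop",s,"z",round(z0,1),"gap",current_finger_gap(),"grip",current_grip_force())
    move_l([*xy,up],o,rate=200); print("lifted gap",current_finger_gap(),"F",current_wrist_force().round(1)); return z0
def place(xy,a,z0,up=170):
    o=[pi,0,a]; movep([*xy,up],o); move_l([*xy,22+z0+15],o,rate=150)
    s=move_l([*xy,22+z0-2],o,rate=30,f_stop=5); print("place stop",s,"z",current_tcp_pos()[2],"want",22+z0)
    release(); move_l([*xy,up],o,rate=200); print("t",current_time())
def snap(n,tag):
    im=read_camera(n); cv2.imwrite(f"pics/{tag}.png",cv2.resize(im[:,:,::-1],(800,600),interpolation=cv2.INTER_CUBIC)); return im
E
python3 - <<'E'
from h import *
z0=pick((479,191.5),.28+pi,4)
snap("wrist","wh"); print(z0,current_time())
E
```

```text
pick stop False z 4.5 gap 7.178164891655094 grip 58.658968806266785
lifted gap 7.55393316682603 F [ 0.3  0.1 -2. ]
4.471307319854962 8.8333
```

View pics/wh.png

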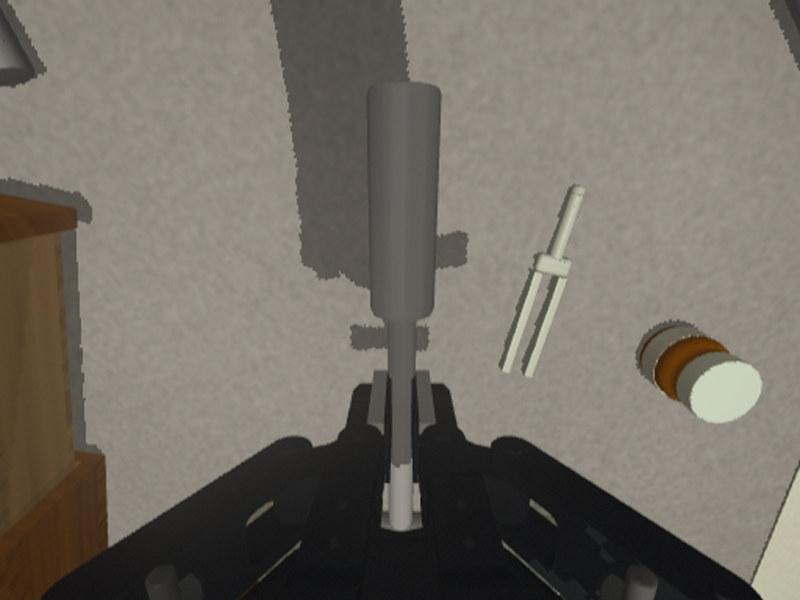

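The hammer is held in line with the fingers, and the fork and jar are undisturbed. Next I place it, then pick up and place the fork.

```bash
python3 - <<'E'
from h import *
place(D(68,-62),PSI+pi/2,4.5)
snap("side","s1")
y=.045; c=np.array([454,297])-10*np.array([np.cos(y),np.sin(y)])
z0=pick(c,y+pi,3)
snap("wrist","wf"); print(z0,current_time())
E
```

```text
place stop True z 26.37214609900309 want 26.5
t 13.675
pick stop False z 3.4 gap 23.777635135971224 grip 59.15749490261078
lifted gap 23.844050450247266 F [-0.4  0.6 -1.8]
3.3643863067216486 18.1833
```

View pics/wf.png

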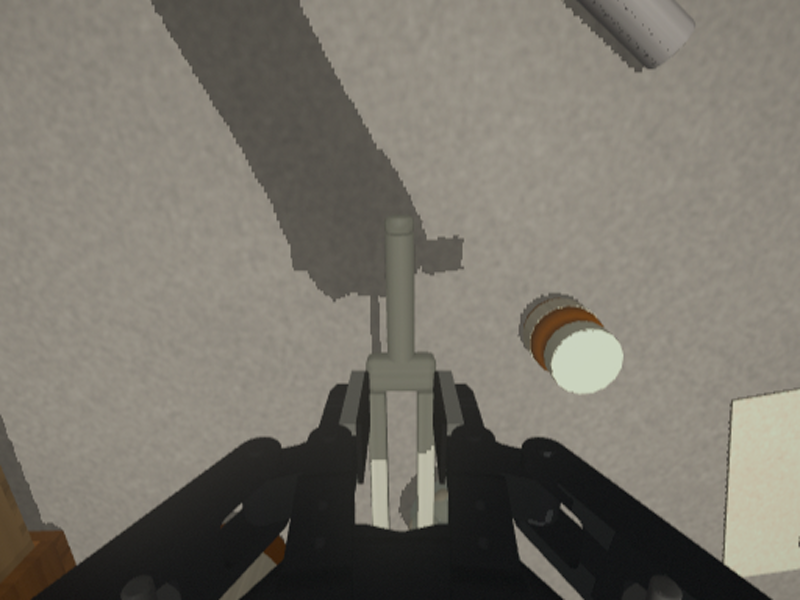

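View pics/s1.png

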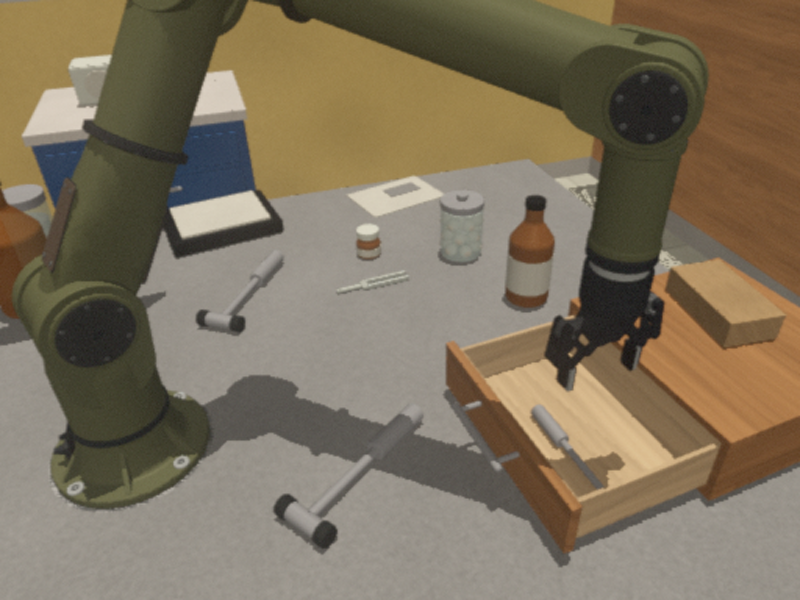

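The fork is held straight at the yoke. The hammer lies in the drawer along its front.

```bash
python3 - <<'E'
from h import *
place(D(108,85),PSI,3.4)
z0=pick((478,418),2.3,8,F=40)
snap("wrist","wj"); snap("side","s2"); print(z0,current_time())
E
```

```text
place stop True z 25.713652338509394 want 25.4
t 22.95
pick stop False z 8.4 gap 52.457062029599086 grip 42.219055127352476
lifted gap 52.14154744770871 F [-0.5  0.  -2.1]
8.414420827410982 27.1583
```

View pics/s2.png

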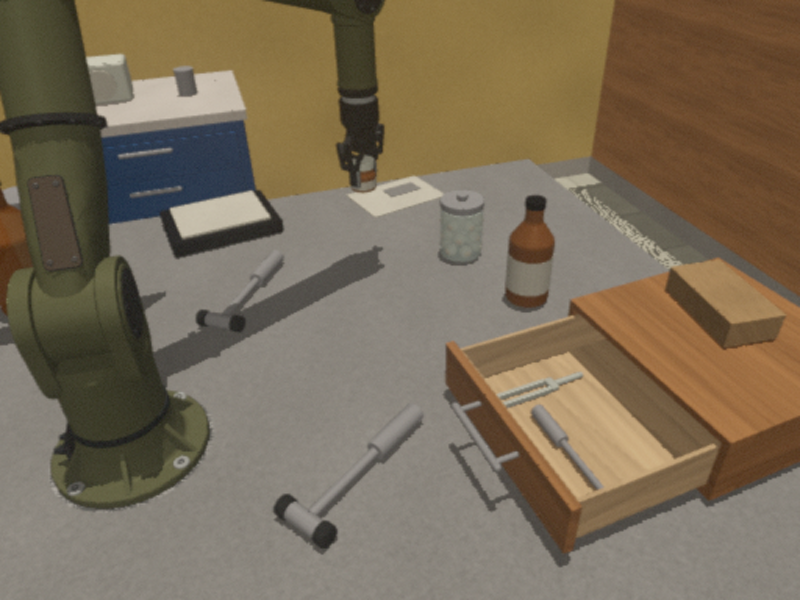

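```bash
python3 - <<'E'
from h import *
movep([480,130,190],[pi,0,1.2])
place(D(138,-65),PSI,8.4)
snap("scene","c3"); print(current_time())
E
```

```text
place stop True z 31.396544676888606 want 30.4
t 32.6167
32.6667
```

View pics/c3.png

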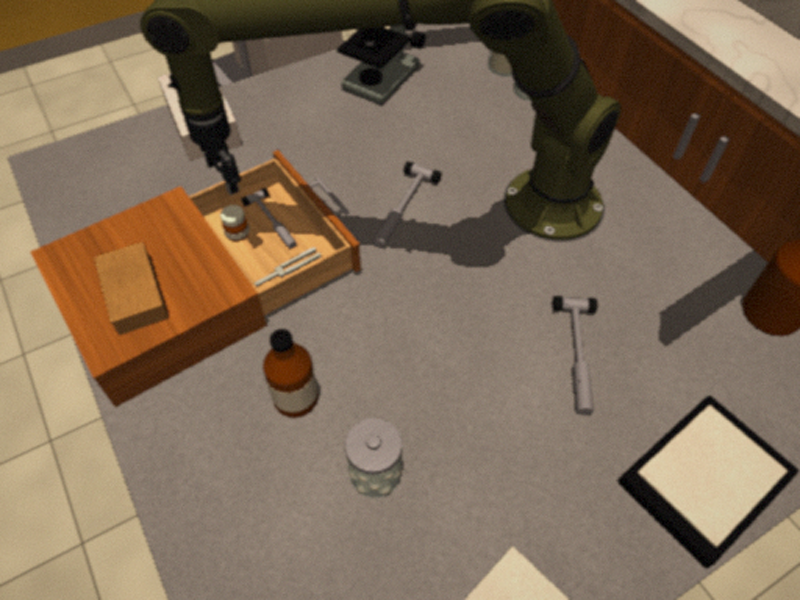

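All three are in place: the jar stands at (234,222), with the hammer and fork lying flat. Now I push the drawer shut.

```bash
python3 - <<'E'
from h import *
o=[pi,0,PSI]; u=np.array([np.cos(PSI),np.sin(PSI)])
f=lambda: (current_wrist_force()[:2]@u).round(1)
clamp(30)
movep([*D(-108,0),190],o); move_l([*D(-108,0),62],o,rate=150)
s=move_l([*D(-50,0),62],o,rate=40,f_stop=4); x=(current_tcp_pos()[:2]-DF)@u; print("touch",s,x,f(),current_time())
s=move_l([*D(x+170,0),62],o,rate=60,f_stop=30); print(s,(current_tcp_pos()[:2]-DF)@u,f())
s=move_l([*D(x+235,0),62],o,rate=30,f_stop=25); print("end",s,(current_tcp_pos()[:2]-DF)@u-x,f(),current_time())
E
```

```text
touch False -49.943418037710984 -0.6 37.0333
False 119.98086508229666 -1.2
end True 182.50581962980274 -0.0 40.95
```

```bash
python3 - <<'E'
from h import *
o=[pi,0,PSI]; u=np.array([np.cos(PSI),np.sin(PSI)])
x=(current_tcp_pos()[:2]-DF)@u; print(x,current_wrist_force())
s=move_l([*D(x+12,0),62],o,rate=15,f_stop=30); x=(current_tcp_pos()[:2]-DF)@u; print(s,x,current_wrist_force())
move_l([*D(x-60,0),62],o,rate=100); move_l([*D(x-60,0),200],o,rate=200); movep([400,250,250],[pi,0,2.2])
snap("side","s4"); print(current_time())
E
```

```text
132.56240159209176 [-0.04652688  0.00760625  0.37855599]
True 132.33936465958445 [0.68983512 0.67375682 0.09964896]
45.1167
```

View pics/s4.png

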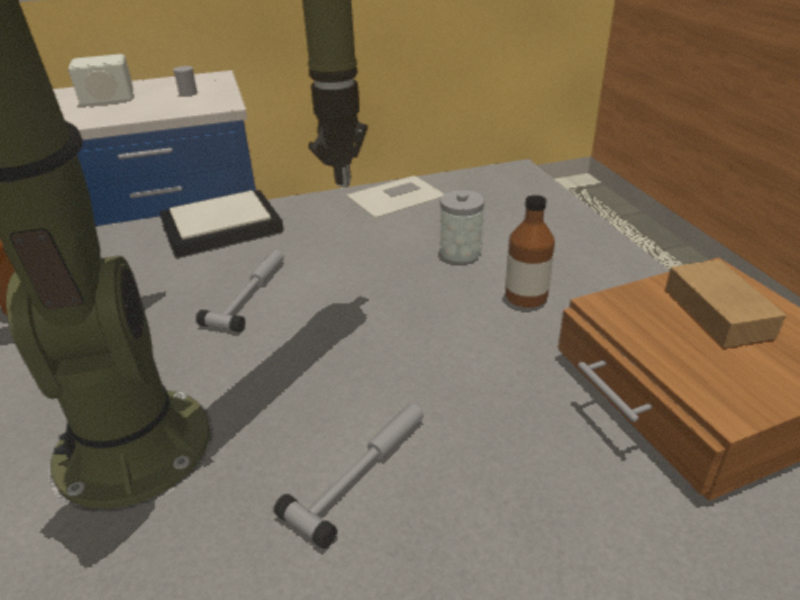

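```bash
python3 - <<'E'
from cell import *
hold(0.3); print(job_done(), current_time())
E
```

```text
the job is handed in; nothing more can be done
the job is handed in; nothing more can be done
```

I set the hammer, fork and jar down in the drawer, pushed it to its hard stop, and handed the job in at about 45 s. The bottle and cotton jar look unmoved, but I couldn't check inside the shut drawer and got no verdict.

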